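# Load the ring-mould carrier and hold it up level

## Robot

A 7-joint arm with a two-finger parallel gripper is mounted at the origin on the work surface. World frame = base frame: x ahead of the robot, y to its left, z up, the work surface at z = 0. Lengths are in m, angles in rad, forces in N, time in s.
With the tool pointing down it reaches from about 0.4 to 0.85 m from the base axis. Payload 10.4 kg.
Tool frame: the origin (TCP) lies on the centre line of the jaws, within the pads' length; the fingertips stand 22 mm ahead of it and the grasp point (between the pads) lies 3 mm ahead of it; z points along the fingers, y is the direction in which the jaws open and shut (so a half turn about z gives the same grasp; the last joint's range is limited). The gripper opens to 85 mm and grips with 20 to 120 N. Pads are 22 mm wide; open, the fingers measure 114 mm over their backs; the gripper's body (76 mm by 85 mm) begins 54 mm behind the grasp point. The pads swing forward as they close: fully open they stand 13 mm farther back than shut.
Start: joints at [-1.171, 0.332, -0.065, 1.46, 0.022, 1.35, -0.088], TCP at [0.256, 0.57, 0.253] pointing down, gripper open.
Joint ranges: [-2.6, 2.6], [-0.5, 2.12], [-1.47, 1.34], [0.16, 2.42], [-1.27, 4.41], [0.06, 2.06], [-2.6, 2.6]. Speed limits (rad/s): [2.22, 2.22, 2.79, 2.79, 3.14, 3.14, 3.14].

## Interface

Orientations are given as a rotation vector (axis times angle).
In Python, from rig import env, snapshot, get_calibration, nets gives the robot as it stands.
- The arm moves only by the tool play_rows, never from a script. Its argument "rows" is a list of rows, each an object of numbers: "ax", "ay", "az": the turn, a rotation vector about the tool's x, y, z in degrees; "x", "y", "z": the shift along the tool's x, y, z in mm; "hand": the gripper's target within -1 to 1 (shut at 1, half-way at 0, fully open at -1). A call has 1 to 5 rows; each row is the pose to reach, as a shift and turn from the pose commanded when the call began, along the tool's axes at that moment; what a row does not reach only later rows make up. A row lasts 1/8 s, in which the tool goes at most 62.5 mm and 10.7 degrees, less where a joint would pass 70% of its speed; a pose out of reach is approached as far as the arm can. A call with a gripper value outside its range is refused whole. The fingers move at their own pace and stop on an object; the grip force is fixed at half the most. Time passes only in rows, so rows that repeat a pose let the fingers close. It gives the time, the measured TCP pose, the force and the opening at its end, in the units of the state.
- env.get_obs(): the state, without advancing time (a new reading comes with each control period).
- snapshot(name): name is "side" or "top" or "wrist"; returns (picture, depth): 480x640x3 uint8, red, green, blue; 480x640 float32, m along the optical axis (not along the pixel's ray), 0 where there is no reading.
- get_calibration(name): a dict with "fx", "fy", "cx", "cy" (pixels), "xyz" and "attitude" of the camera in the world; the wrist camera has in their place "T_tool_cam" (4x4, takes a point from camera to tool coordinates, whose origin is the TCP and whose axes are the flange's). Camera axes: x right, y up, looking along -z (the intrinsics and any distortion apply to the point x, -y, -z); pixel columns grow to the right and rows downward; lengths in m; the calibration is good to about 2 mm. A picture is of the moment at which its call begins: read the wrist's pose just before it. get_calibration takes no time and is no camera call.
- env.sign_off(): hands the job in, once; it reports no verdict.
Trained networks look in the newest picture that a camera, given by its name, has taken for a name from the list of things; names that differ only in an ending like _2 or _b are one class to them, and where a whole thing is asked for, a point or a joint stands for the part that bears it (a point fixed in the world has none). Each returns a list of dicts, best first, with "p" (0 to 1); they miss things now and then, are a little off and sometimes report something else, mostly with a low value. They report only what shows in the picture. A call takes as long as a camera call.
- nets.silhouettes(thing, camera): "pixels" (480x640 bool, what is visible of it) and "location" ([column, row] in pixels, amid what is visible of it).
- nets.mark_of(thing, camera): "location" ([column, row] in pixels: a listed point, or the origin of a listed thing).
The state is a dict: "clock": time; "q": joint angles; "dq": joint speeds; "tau": joint torques, N m; "tool_pos": TCP position; "eef_rot": TCP orientation; "contact_force": force on the tool from outside, world axes, zero at the start; "wrist_torque": the same for the moment, N m; "opening": finger opening in m.
Only numpy, scipy, OpenCV 4.12 (cv2) and the standard library are available. Lean on these libraries where they do the work, as an engineer would, in place of code of your own. Each camera call takes 0.05 s, during which the arm holds its last target.

## Task

Of the two steel ring moulds standing loose on the pastry counter, take the thin-walled one (the thick-walled one does not fit), slide it all the way down onto the empty blue plug of the mould carrier and let go of it. Then grip the carrier by its black top handle, lift it, keeping it level the whole time, to about 12 cm clear of the counter, and finish while still holding it there, level and still, with both ring moulds seated on their plugs. Leave the thick-walled mould, the dessert plates, the pots, bowl, bottle and spatula where they stand.

Things in the scene. Friction and masses are not known exactly. Their poses are not given: they have to be found in the camera images.
- carrier: Loose mould carrier, about 0.4 kg empty: an aluminium deck 96 (its x) x 226 (its y) x 10 mm, lying flat on the counter. Origin: centre of the deck's underside; z up. On the deck stand two blue plugs on its y axis, 80 mm either side of the centre, 34 mm in diameter and 34 mm tall, the top 8 mm tapering to 22 mm. In the middle a bow of two upright 10 mm steel rods (34 mm either side of the centre along x) bears the black handle bar. It may stand at any yaw.
- handle: Black handle bar at the top of the carrier's bow, fixed to the carrier: 84 mm long along the carrier's x, 14 mm wide (carrier's y), 20 mm tall, flat-sided. Origin: centre of its underside, 112 mm above the carrier's underside; its top is at 132 mm. Same axes as the carrier. Free to be pinched from above across its 14 mm width, midway between the rods.
- free_plug (a point): Centre of the foot of the empty plug, on the deck's upper face (10 mm above the counter), at y = +80 mm of the carrier. A ring is seated when its underside is here.
- full_plug (a point): Centre of the foot of the other plug, at y = -80 mm of the carrier, which already bears a ring.
- ring_thin: Loose thin-walled steel ring mould (open tube) standing on the counter: outside diameter 46 mm, bore 40 mm, height 50 mm, about 0.14 kg. Origin: centre of its underside; z up along its axis. It passes over a plug with 3 mm to spare all round.
- ring_aboard: The same kind of thin-walled ring (46 mm outside, bore 40 mm, 50 mm tall, about 0.14 kg), already seated loosely on the carrier's other plug. Origin: centre of its underside.
- ring_thick: Thick-walled steel ring: outside 46 mm, bore only 26 mm, height 50 mm; does not pass over a plug. Stands on the counter and stays there. Origin: centre of its underside.
- plate_1: White dessert plate, 170 mm across, with a brown cylinder cake and a dark ball dessert up to 58 mm high. Origin: centre of underside. Stays.
- plate_2: Second dessert plate like the first. Stays.
- pot_1: Small dark red lidded pot, 42 mm wide and 42 mm tall. Origin: centre of underside. Stays.
- pot_2: Second red pot like the first. Stays.
- bowl: Small blue bowl, 68 mm across and 36 mm tall. Origin: centre of underside. Stays.
- bottle: Amber sauce bottle with red cap, 50 mm across and 150 mm tall. Origin: centre of underside. Stays.
- spatula: Spatula lying on the counter, handle towards the robot. Stays.

How it is judged:
By the outcome, as a careful person would: the job done as asked, in the order asked, and still so for the second after the job is handed in, while the arm keeps its last pose, push and grip.
It also fails if it takes over 54 s, if anything falls off the work surface, if the arm or the gripper's body presses on something with over 40 N, if the wrist force passes 120 N, or if a joint passes its speed limit or range.

## Working session

There is one attempt and no reset: what is moved stays moved. The work goes in short steps, Python scripts to look and compute and a tool call to move; the robot and the scene stay as the last step left them, time stands still between calls to the robot, and variables do not carry over. Pictures are saved under pics/ and viewed, and the job is handed in when it is done.

Besides the shell and the picture viewer there is one more tool, called after ">>>" as name(argument=value, ...) on one line, values as JSON. play_rows: Moves the arm, as the interface text tells. Its arguments: {"type":"object","properties":{"rows":{"type":"array","items":{"type":"object","properties":{"ax":{"type":"number"},"ay":{"type":"number"},"az":{"type":"number"},"x":{"type":"number"},"y":{"type":"number"},"z":{"type":"number"},"hand":{"type":"number"}}}}},"required":["rows"]}

```bash
ls; mkdir -p pics; python3 - <<'E'
from rig import env, snapshot, get_calibration, nets
import cv2, numpy as np
o=env.get_obs(); print({k:np.round(v,3) for k,v in o.items()})
for n in ["top","side"]:
    im,d=snapshot(n); cv2.imwrite(f"pics/{n}0.png",im[:,:,::-1]); np.save(f"pics/{n}0.npy",d); print(n,get_calibration(n))
    for t in ["ring_thin","ring_thick","ring_aboard","carrier","handle","free_plug","full_plug"]:
        print(t,[(np.round(r["location"],1).tolist(),round(r["p"],2)) for r in nets.mark_of(t,n)][:4])
print(get_calibration("wrist"))
E
```

```text
pics
{'clock': np.float64(0.0), 'q': array([-1.171,  0.333, -0.065,  1.461,  0.022,  1.35 , -0.088]), 'dq': array([-0.   ,  0.   ,  0.001, -0.   , -0.001,  0.   , -0.003]), 'tau': array([ 0.0000e+00, -6.2542e+01,  5.0000e-02, -3.9162e+01,  1.6000e-02,
        1.0000e-02,  0.0000e+00]), 'tool_pos': array([0.256, 0.57 , 0.252]), 'eef_rot': array([-6.590e-01, -3.071e+00,  2.000e-03]), 'contact_force': array([-0.131, -0.631, -1.154]), 'wrist_torque': array([-0.051, -0.016,  0.037]), 'opening': np.float64(0.085)}
top {'fx': 608.587627061892, 'fy': 608.587627061892, 'cx': 314.906440050438, 'cy': 234.91464210029622, 'xyz': array([ 0.45789885, -0.02020782,  1.33324167]), 'attitude': array([ 0.09406642, -0.05542667, -1.59432025])}
ring_thin [([380.9, 256.7], 0.69)]
ring_thick [([446.5, 285.7], 0.75), ([238.3, 284.7], 0.67)]
ring_aboard [([282.4, 227.2], 0.62)]
carrier [([258.3, 253.9], 0.82), ([134.7, 225.9], 0.51), ([380.2, 256.4], 0.37)]
handle [([257.4, 251.4], 0.88), ([136.4, 222.5], 0.68)]
free_plug [([237.5, 284.0], 0.58)]
full_plug []
side {'fx': 528.5027022966356, 'fy': 528.5027022966
[... 193 characters left out ...]
6.5], 0.72)]
ring_thick [([333.6, 355.1], 0.56)]
ring_aboard [([307.9, 237.0], 0.76)]
carrier [([276.9, 238.6], 0.93)]
handle [([273.1, 201.6], 0.56)]
free_plug [([247.2, 232.4], 0.57)]
full_plug [([304.8, 237.6], 0.85), ([390.8, 232.6], 0.36)]
{'fx': 359.917925441135, 'fy': 359.917925441135, 'cx': 318.2128418487394, 'cy': 237.68236426850248, 'T_tool_cam': array([[-1.02872626e-03,  9.56247683e-01,  2.92556509e-01,
         7.31596806e-02],
       [ 9.99999466e-01,  9.53929763e-04,  3.98325055e-04,
         5.12874283e-05],
       [ 1.01819050e-04,  2.92556762e-01, -9.56248153e-01,
        -1.20841592e-01],
       [ 0.00000000e+00,  0.00000000e+00,  0.00000000e+00,
         1.00000000e+00]])}
```

View pics/top0.png

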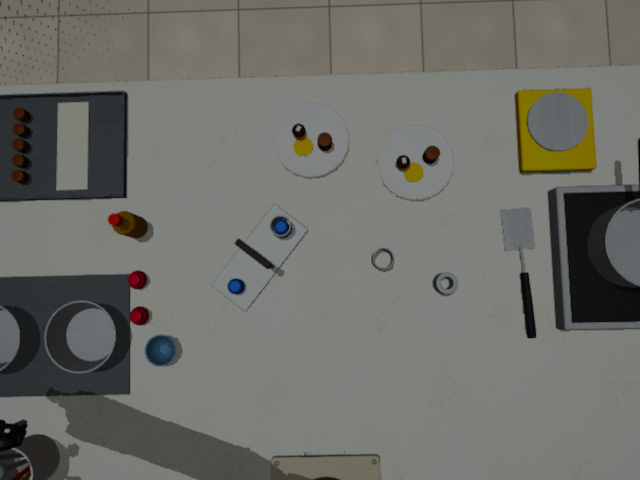

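View pics/side0.png

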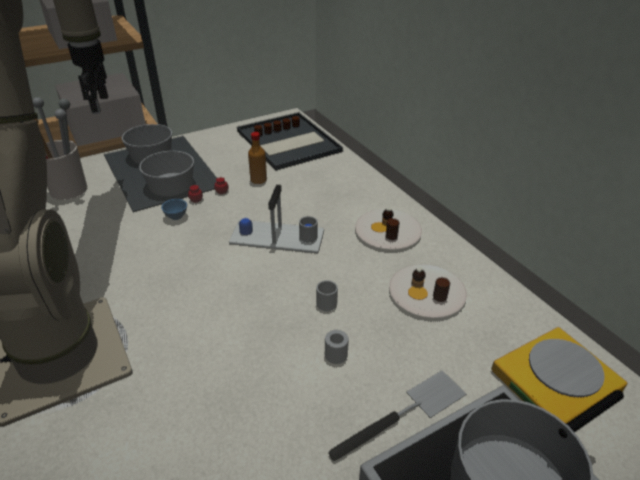

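The top view shows the thin ring at (382,260), the thick ring at (446,283), the free plug at (236,287), the full plug at (282,227) and the handle at (254,254). Next I'll work out positions in the world.

```bash
cat > h.py <<'E'
import numpy as np, cv2
from scipy.spatial.transform import Rotation as R
def cam(c,o=None):
    if "T_tool_cam" in c:
        T=np.eye(4);T[:3,:3]=R.from_rotvec(o["eef_rot"]).as_matrix();T[:3,3]=o["tool_pos"];return T@c["T_tool_cam"]
    T=np.eye(4);T[:3,:3]=R.from_rotvec(c["attitude"]).as_matrix();T[:3,3]=c["xyz"];return T
def onplane(c,T,px,z):
    px=np.atleast_2d(px).astype(float)
    d=np.c_[(px[:,0]-c["cx"])/c["fx"],-(px[:,1]-c["cy"])/c["fy"],-np.ones(len(px))]@T[:3,:3].T
    return T[:3,3]+d*((z-T[2,3])/d[:,2])[:,None]
def cloud(c,T,d):
    v,u=np.mgrid[:480,:640]
    p=np.stack([(u-c["cx"])/c["fx"]*d,-(v-c["cy"])/c["fy"]*d,-d],-1)
    return p@T[:3,:3].T+T[:3,3]
def proj(c,T,P):
    p=(np.atleast_2d(P)-T[:3,3])@T[:3,:3]
    return np.c_[c["cx"]+c["fx"]*p[:,0]/-p[:,2],c["cy"]-c["fy"]*p[:,1]/-p[:,2]]
E
python3 - <<'E'
from rig import get_calibration, env
from h import *
c=get_calibration("top");T=cam(c);d=np.load("pics/top0.npy");P=cloud(c,T,d)
print(T[:3,:3].round(3)); print("table",P[330:440:30,300:500:60,2].round(4))
def near(u,v,r,lo,hi):
    s=P[v-r:v+r,u-r:u+r].reshape(-1,3);s=s[(s[:,2]>lo)&(s[:,2]<hi)];
    return len(s),s.mean(0).round(4),((s.min(0)+s.max(0))/2).round(4),np.ptp(s,axis=0).round(4)
print("thin",near(382,260,20,.042,.06))
print("thick",near(446,283,20,.042,.06))
print("free",near(236,287,14,.035,.06))
print("aboard",near(282,227,18,.05,.08))
s=P[225:285,225:290].reshape(-1,3);s=s[(s[:,2]>.11)&(s[:,2]<.15)]
print("handle",len(s),s.mean(0),(s.min(0)+s.max(0))/2,np.ptp(s,axis=0)); 
m=s[:,:2]-s[:,:2].mean(0);w=np.linalg.svd(m)[2][0] if len(m)<3000 else 0;print(w,np.degrees(np.arctan2(w[1],w[0])))
print("full",near(282,227,8,.03,.08))
s=P[200:315,205:312].reshape(-1,3);s=s[(s[:,2]>.005)&(s[:,2]<.016)]
r=cv2.minAreaRect(s[:,:2].astype(np.float32));print("deck",r,s[:,2].mean())
E
```

```text
[[-0.024  0.995 -0.095]
 [-0.999 -0.026 -0.023]
 [-0.026  0.094  0.995]]
table [[-0.0033  0.0017 -0.0007 -0.0021]
 [ 0.0026 -0.0022  0.0042 -0.0019]
 [ 0.0013  0.0021 -0.0053 -0.0007]
 [ 0.0051  0.0018 -0.0015 -0.0036]]
thin (110, array([ 0.5292, -0.132 ,  0.0497]), array([ 0.529 , -0.1312,  0.0486]), array([0.0448, 0.0447, 0.0129]))
thick (275, array([ 0.4739, -0.2621,  0.0498]), array([ 0.4734, -0.2624,  0.0497]), array([0.0441, 0.0458, 0.0151]))
free (187, array([0.478 , 0.1827, 0.0422]), array([0.4779, 0.184 , 0.0437]), array([0.0319, 0.0325, 0.0174]))
aboard (116, array([0.6019, 0.0837, 0.0594]), array([0.6019, 0.0838, 0.0586]), array([0.0441, 0.0448, 0.0165]))
handle 308 [0.54002658 0.13298252 0.13169928] [0.54022303 0.1335078  0.12704804] [0.06092746 0.07185317 0.02311171]
[-0.62360642 -0.78173847] -128.57997534782328
full (233, array([0.6005, 0.0811, 0.0446]), array([0.6006, 0.0806, 0.0475]), array([0.0358, 0.0343, 0.0348]))
deck ((0.5410379767417908, 0.13660654425621033), (0.23323078453540802, 0.24981753528118134), 89.04046630859375) 0.0099899718882194
```

```bash
cat >> h.py <<'E'
def plan(o,pos,ang):
    """shift in tool mm and turn rotvec deg to reach pos with tool z down and y axis at heading ang (deg, mod 180)"""
    Rt=R.from_rotvec(o["eef_rot"]);res=[]
    for a in (ang,ang+180):
        y=np.array([np.cos(np.radians(a)),np.sin(np.radians(a)),0]);z=np.array([0,0,-1.]);x=np.cross(y,z)
        G=R.from_matrix(np.c_[x,y,z]);res.append((Rt.inv()*G).as_rotvec(degrees=True).round(2))
    sh=Rt.inv().apply(np.array(pos)-o["tool_pos"])*1000
    return sh.round(1),res
E
python3 - <<'E'
from rig import env
from h import *
o=env.get_obs();print(R.from_rotvec(o["eef_rot"]).as_matrix().round(3))
print(plan(o,[.529,-.132,.2],51.4))
E
```

```text
[[-0.912  0.41   0.   ]
 [ 0.41   0.912  0.   ]
 [ 0.     0.    -1.   ]]
(array([-536.6, -528.4,   53.3]), [array([ 1.000e-02, -0.000e+00,  1.438e+01]), array([ 1.0000e-02,  1.0000e-02, -1.6562e+02])])
```

>>> play_rows(rows=[{"x": -45, "y": -44, "az": 7, "hand": -1}, {"x": -90, "y": -88, "az": 14.4, "hand": -1}, {"x": -134, "y": -132, "az": 14.4, "hand": -1}, {"x": -178, "y": -176, "az": 14.4, "hand": -1}, {"x": -220, "y": -218, "az": 14.4, "hand": -1}])

```text
invalid input
```

```bash
python3 - <<'E'
from rig import env
from h import *
o=env.get_obs();print(o["clock"],o["tool_pos"].round(4),o["q"].round(2))
print(plan(o,[.529,-.132,.2],51.4))
E
```

```text
0.8 [0.2564 0.57   0.2534] [-1.17  0.33 -0.06  1.46  0.02  1.35 -0.09]
(array([-536.6, -528.4,   53.3]), [array([ 1.000e-02, -0.000e+00,  1.438e+01]), array([ 1.0000e-02,  1.0000e-02, -1.6562e+02])])
```

>>> play_rows(rows=[{"x": -45, "y": -44, "z": 0, "ax": 0, "ay": 0, "az": 7, "hand": -1}, {"x": -90, "y": -88, "z": 0, "ax": 0, "ay": 0, "az": 14.4, "hand": -1}, {"x": -134, "y": -132, "z": 0, "ax": 0, "ay": 0, "az": 14.4, "hand": -1}, {"x": -178, "y": -176, "z": 0, "ax": 0, "ay": 0, "az": 14.4, "hand": -1}, {"x": -220, "y": -218, "z": 0, "ax": 0, "ay": 0, "az": 14.4, "hand": -1}])

```text
clock: 1.42
tool_pos: [0.3682, 0.2788, 0.2536]
eef_rot: [1.039, 2.964, 0.001]
contact_force: [1.4, 0.7, -0.2]
opening: 0.0852
```

```bash
python3 - <<'E'
from rig import env
from h import *
o=env.get_obs();print(o["clock"],o["tool_pos"].round(4),o["q"].round(2))
print(plan(o,[.529,-.132,.2],51.4))
E
```

```text
1.425 [0.3682 0.2788 0.2536] [-0.89 -0.04  0.14  1.88  0.    1.3   0.14]
(array([-382.2, -220.5,   53.3]), [array([ 0.05, -0.01, -0.04]), array([-1.0000e-02, -9.0000e-02,  1.7996e+02])])
```

>>> play_rows(rows=[{"x": -50, "y": -29, "z": 0, "ax": 0, "ay": 0, "az": 0, "hand": -1}, {"x": -100, "y": -58, "z": 0, "ax": 0, "ay": 0, "az": 0, "hand": -1}, {"x": -150, "y": -86, "z": 0, "ax": 0, "ay": 0, "az": 0, "hand": -1}, {"x": -200, "y": -114, "z": 10, "ax": 0, "ay": 0, "az": 0, "hand": -1}, {"x": -250, "y": -143, "z": 20, "ax": 0, "ay": 0, "az": 0, "hand": -1}])

```text
clock: 2.05
tool_pos: [0.4742, 0.0114, 0.2335]
eef_rot: [1.038, 2.964, 0.002]
contact_force: [1.1, 0.3, 0.3]
opening: 0.0857
```

>>> play_rows(rows=[{"x": -50, "y": -29, "z": 15, "ax": 0, "ay": 0, "az": 0, "hand": -1}, {"x": -100, "y": -58, "z": 30, "ax": 0, "ay": 0, "az": 0, "hand": -1}, {"x": -132, "y": -77, "z": 33, "ax": 0, "ay": 0, "az": 0, "hand": -1}, {"x": -132, "y": -77, "z": 33, "ax": 0, "ay": 0, "az": 0, "hand": -1}])

```text
clock: 2.55
tool_pos: [0.5287, -0.1326, 0.2]
eef_rot: [1.046, 2.962, -0.003]
contact_force: [0.1, 0.1, -0.7]
opening: 0.0855
```

```bash
cat > look.py <<'E'
import sys
from rig import env, snapshot, get_calibration
from h import *
o=env.get_obs();im,d=snapshot("wrist");cv2.imwrite(f"pics/{sys.argv[1]}.png",im[:,:,::-1]);c=get_calibration("wrist");T=cam(c,o)
np.savez(f"pics/{sys.argv[1]}.npz",im=im,d=d,T=T)
print(o["clock"],o["tool_pos"].round(4),o["contact_force"].round(1),o["opening"])
P=cloud(c,T,d);ok=d>0
gt=P[...,2]
E
python3 look.py w1; python3 - <<'E'
from rig import env,get_calibration
from h import *
o=env.get_obs()
c=get_calibration("wrist");f=np.load("pics/w1.npz");P=cloud(c,f["T"],f["d"])
m=(f["d"]>0)&(P[...,2]>.042)&(P[...,2]<.06)&(np.hypot(P[...,0]-.529,P[...,1]+.132)<.04)
s=P[m];print(len(s),s.mean(0),(s.min(0)+s.max(0))/2,np.ptp(s,axis=0))
print(cv2.fitEllipse((s[:,:2]*1000).astype(np.float32)),cv2.minEnclosingCircle((s[:,:2]*1000).astype(np.float32)))
print(plan(o,[.529,-.132,.038],51.4))
E
```

```text
2.55 [ 0.5287 -0.1326  0.2   ] [ 0.1  0.1 -0.7] 0.08547399449645879
874 [ 0.52978672 -0.13371782  0.04879044] [ 0.52950246 -0.13344455  0.04730179] [0.04554804 0.04529375 0.01053526]
((529.0945434570312, -133.15257263183594), (42.30010223388672, 42.57553482055664), 59.57706069946289) ((529.702880859375, -133.4922332763672), 23.026159286499023)
(array([ -1.3,  -0.8, 162.1]), [array([-0.05, -0.01, -0.16]), array([-1.0000e-02,  7.0000e-02,  1.7984e+02])])
```

View pics/w1.png

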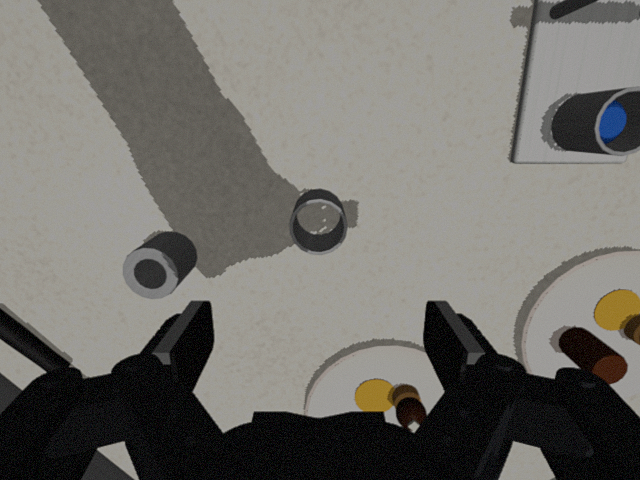

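>>> play_rows(rows=[{"x": -1, "y": 0, "z": 50, "ax": 0, "ay": 0, "az": 0, "hand": -1}, {"x": -1, "y": 0, "z": 100, "ax": 0, "ay": 0, "az": 0, "hand": -1}, {"x": -1, "y": 0, "z": 140, "ax": 0, "ay": 0, "az": 0, "hand": -1}, {"x": -1, "y": 0, "z": 164, "ax": 0, "ay": 0, "az": 0, "hand": -1}, {"x": -1, "y": 0, "z": 164, "ax": 0, "ay": 0, "az": 0, "hand": -1}])

```text
clock: 3.22
tool_pos: [0.5284, -0.1283, 0.0351]
eef_rot: [-1.035, -2.963, 0.0]
contact_force: [0.4, 0.4, -0.2]
opening: 0.0852
```

>>> play_rows(rows=[{"x": 0, "y": 0, "z": 0, "ax": 0, "ay": 0, "az": 0, "hand": 0}, {"x": 0, "y": 0, "z": 0, "ax": 0, "ay": 0, "az": 0, "hand": 0.3}, {"x": 0, "y": 0, "z": 0, "ax": 0, "ay": 0, "az": 0, "hand": 0.6}, {"x": 0, "y": 0, "z": 0, "ax": 0, "ay": 0, "az": 0, "hand": 1}, {"x": 0, "y": 0, "z": 0, "ax": 0, "ay": 0, "az": 0, "hand": 1}])

```text
clock: 3.85
tool_pos: [0.5303, -0.1301, 0.0379]
eef_rot: [1.039, 2.963, 0.002]
contact_force: [-4.1, 1.2, 10.7]
opening: 0.0443
```

>>> play_rows(rows=[{"x": 0, "y": 0, "z": 0, "ax": 0, "ay": 0, "az": 0, "hand": 1}, {"x": 0, "y": 0, "z": 0, "ax": 0, "ay": 0, "az": 0, "hand": 1}])

```text
clock: 4.1
tool_pos: [0.5303, -0.13, 0.0379]
eef_rot: [1.039, 2.963, 0.002]
contact_force: [-4.0, 1.9, 10.6]
opening: 0.0449
```

```bash
python3 look.py w2
```

```text
4.1 [ 0.5303 -0.13    0.0379] [-4.   1.9 10.6] 0.04488787243371855
```

View pics/w2.png

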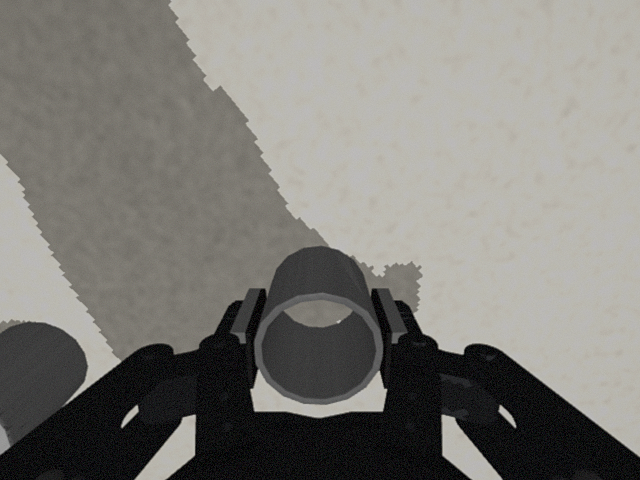

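>>> play_rows(rows=[{"x": 0, "y": 0, "z": -20, "ax": 0, "ay": 0, "az": 0, "hand": 1}, {"x": 0, "y": 0, "z": -60, "ax": 0, "ay": 0, "az": 0, "hand": 1}, {"x": 0, "y": 0, "z": -100, "ax": 0, "ay": 0, "az": 0, "hand": 1}, {"x": 0, "y": 0, "z": -120, "ax": 0, "ay": 0, "az": 0, "hand": 1}, {"x": 0, "y": 0, "z": -120, "ax": 0, "ay": 0, "az": 0, "hand": 1}])

```text
clock: 4.78
tool_pos: [0.5305, -0.13, 0.158]
eef_rot: [1.038, 2.962, 0.003]
contact_force: [-0.1, 0.2, -0.7]
opening: 0.0447
```

```bash
python3 look.py w3; python3 - <<'E'
from rig import env,get_calibration
from h import *
o=env.get_obs();print(o["eef_rot"])
c=get_calibration("wrist");f=np.load("pics/w3.npz");d=f["d"]
P=cloud(c,c["T_tool_cam"],d)  # tool frame
m=(d>0)&(P[...,2]>-.03)&(P[...,2]<.06)&(np.hypot(P[...,0],P[...,1])<.032)&(f["im"].mean(2)>60)
for lo in np.arange(-.03,.05,.005):
    s=P[m&(P[...,2]>=lo)&(P[...,2]<lo+.005)]
    if len(s)>3: print(round(lo,3),len(s),((s.min(0)+s.max(0))/2).round(4),np.ptp(s,axis=0).round(4))
print(plan(o,[.478,.183,.16],51.4))
E
```

```text
4.775 [ 0.5305 -0.13    0.158 ] [-0.1  0.2 -0.7] 0.044655124043584966
[1.03828128e+00 2.96395346e+00 1.55635324e-03]
-0.02 231 [-0.001   0.0003 -0.0171] [0.0232 0.0572 0.0042]
-0.015 2808 [-0.0017  0.0002 -0.0125] [0.0464 0.057  0.005 ]
-0.01 250 [-0.0004  0.0003 -0.0075] [0.0435 0.0576 0.005 ]
-0.005 237 [-0.0002  0.0003 -0.0025] [0.0435 0.0572 0.005 ]
0.0 210 [-0.0001  0.0005  0.0025] [0.0435 0.0574 0.005 ]
0.005 218 [-0.0003  0.0004  0.0075] [0.0436 0.0579 0.005 ]
0.01 222 [-0.0004  0.0001  0.0125] [0.0437 0.0625 0.005 ]
0.015 190 [-0.0004  0.0004  0.0175] [0.0438 0.0577 0.0049]
0.02 153 [-0.0002  0.0001  0.0225] [0.0436 0.0428 0.005 ]
0.025 128 [-0.0004 -0.0006  0.0275] [0.0438 0.0436 0.0049]
0.03 115 [-0.0002  0.0002  0.0325] [0.0431 0.0429 0.0049]
0.035 208 [-0.0003  0.001   0.0366] [0.0432 0.0408 0.0032]
(array([235.6, 212.2,  -3.3]), [array([ 0.07,  0.04, -0.01]), array([ 6.0000e-02, -1.2000e-01,  1.7999e+02])])
```

View pics/w3.png

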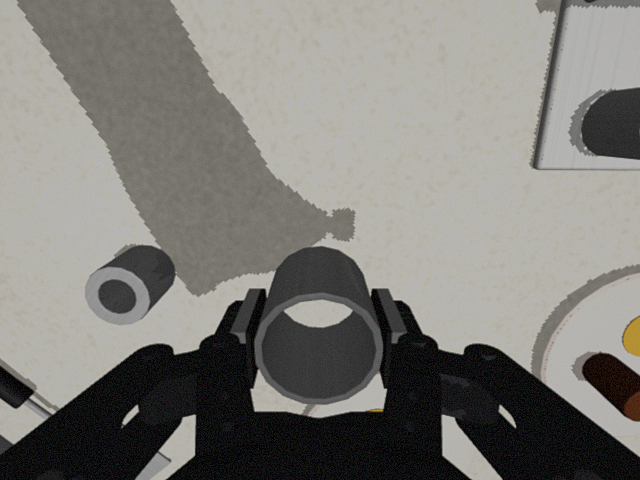

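>>> play_rows(rows=[{"x": 10, "y": 12, "z": -50, "ax": 0, "ay": 0, "az": 0, "hand": 1}, {"x": 40, "y": 48, "z": -62, "ax": 0, "ay": 0, "az": 0, "hand": 1}, {"x": 76, "y": 90, "z": -62, "ax": 0, "ay": 0, "az": 0, "hand": 1}, {"x": 112, "y": 134, "z": -62, "ax": 0, "ay": 0, "az": 0, "hand": 1}, {"x": 146, "y": 176, "z": -62, "ax": 0, "ay": 0, "az": 0, "hand": 1}])

```text
clock: 5.45
tool_pos: [0.5244, 0.1005, 0.217]
eef_rot: [-1.038, -2.964, 0.001]
contact_force: [1.2, -0.4, -1.4]
opening: 0.0446
```

>>> play_rows(rows=[{"x": 30, "y": 36, "z": 0, "ax": 0, "ay": 0, "az": 0, "hand": 1}, {"x": 30, "y": 36, "z": 0, "ax": 0, "ay": 0, "az": 0, "hand": 1}, {"x": 30, "y": 36, "z": 0, "ax": 0, "ay": 0, "az": 0, "hand": 1}])

```text
clock: 5.82
tool_pos: [0.524, 0.1447, 0.2172]
eef_rot: [-1.039, -2.964, 0.003]
contact_force: [0.2, -0.1, -0.4]
opening: 0.0444
```

```bash
python3 look.py w4; python3 - <<'E'
from rig import env,get_calibration
from h import *
o=env.get_obs();print(o["eef_rot"],o["dq"].round(3))
c=get_calibration("wrist");f=np.load("pics/w4.npz");d=f["d"]
P=cloud(c,f["T"],d);im=f["im"].astype(int)
print(f["T"][:3,3])
blue=(im[...,2]>im[...,0]+50)&(d>0)
for lo,hi in((.0,.02),(.02,.034),(.034,.040),(.040,.05)):
    s=P[blue&(P[...,2]>lo)&(P[...,2]<hi)&(np.hypot(P[...,0]-.478,P[...,1]-.183)<.04)]
    if len(s):print(len(s),((s.min(0)+s.max(0))/2).round(4),s.mean(0).round(4),np.ptp(s,axis=0).round(4))
s=P[blue&(P[...,2]>.042)&(P[...,2]<.05)&(np.hypot(P[...,0]-.478,P[...,1]-.183)<.04)]
print(cv2.minEnclosingCircle((s[:,:2]*1000).astype(np.float32)))
E
```

```text
5.825 [0.524  0.1447 0.2172] [ 0.2 -0.1 -0.4] 0.044431204876890014
[-1.04097872e+00 -2.96334211e+00  1.99815572e-03] [ 0.008 -0.008  0.007 -0.004 -0.001  0.002 -0.003]
[0.46721569 0.19086428 0.33803321]
241 [0.4781 0.1821 0.0379] [0.4768 0.1821 0.0386] [0.0313 0.031  0.0042]
977 [0.4781 0.1826 0.0434] [0.478  0.1824 0.0434] [0.0277 0.0287 0.0069]
((478.09124755859375, 181.92189025878906), 12.917913436889648)
```

View pics/w4.png

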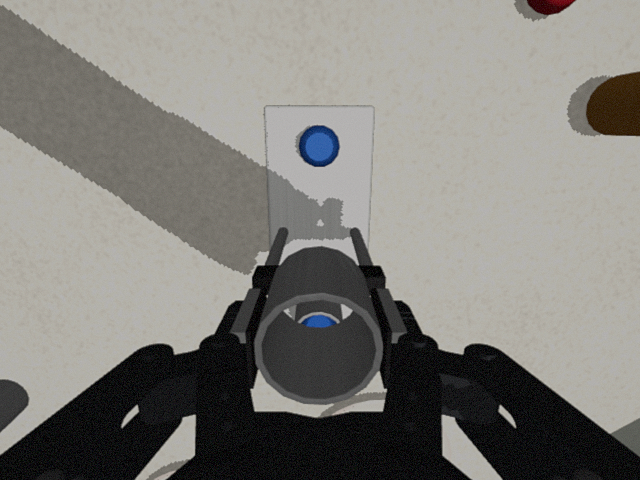

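>>> play_rows(rows=[{"x": 40, "y": 0, "z": 0, "ax": 0, "ay": 0, "az": 0, "hand": 1}, {"x": 61, "y": 0.5, "z": 0, "ax": 0, "ay": 0, "az": 0, "hand": 1}, {"x": 61, "y": 0.5, "z": 50, "ax": 0, "ay": 0, "az": 0, "hand": 1}, {"x": 61, "y": 0.5, "z": 107, "ax": 0, "ay": 0, "az": 0, "hand": 1}, {"x": 61, "y": 0.5, "z": 117, "ax": 0, "ay": 0, "az": 0, "hand": 1}])

```text
clock: 6.5
tool_pos: [0.4751, 0.1816, 0.0983]
eef_rot: [-1.041, -2.96, 0.008]
contact_force: [-0.3, 0.0, -1.0]
opening: 0.0446
```

>>> play_rows(rows=[{"x": 0, "y": 0, "z": 0, "ax": 0, "ay": 0, "az": 0, "hand": 1}, {"x": 0, "y": 0, "z": 0, "ax": 0, "ay": 0, "az": 0, "hand": 1}])

```text
clock: 6.75
tool_pos: [0.4784, 0.1842, 0.1034]
eef_rot: [1.039, 2.963, 0.004]
contact_force: [0.1, -0.5, -1.4]
opening: 0.0443
```

```bash
python3 look.py w5; python3 - <<'E'
from rig import env, snapshot
from h import *
o=env.get_obs();print(plan(o,[.4767,.183,.054],51.4))
im,d=snapshot("side");cv2.imwrite("pics/s5.png",cv2.resize(im[170:270,200:340,::-1],None,fx=5,fy=5,interpolation=cv2.INTER_CUBIC))
E
```

```text
6.75 [0.4784 0.1842 0.1034] [ 0.1 -0.5 -1.4] 0.04428154603992025
(array([ 0.5, -2.2, 49.3]), [array([ 0.18,  0.06, -0.05]), array([ 9.0000e-02, -2.9000e-01,  1.7995e+02])])
```

View pics/w5.png

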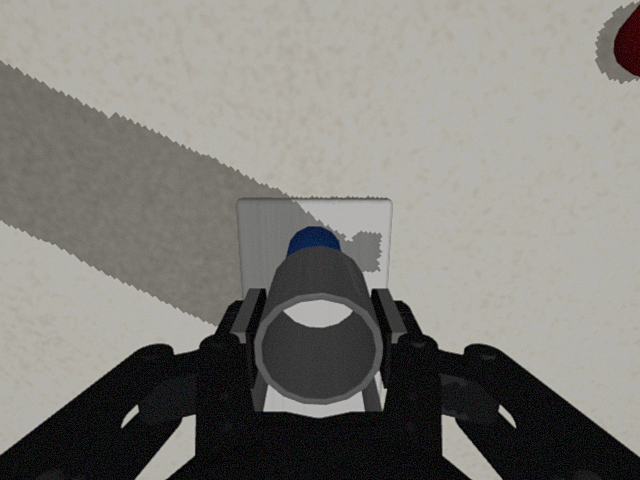

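View pics/s5.png

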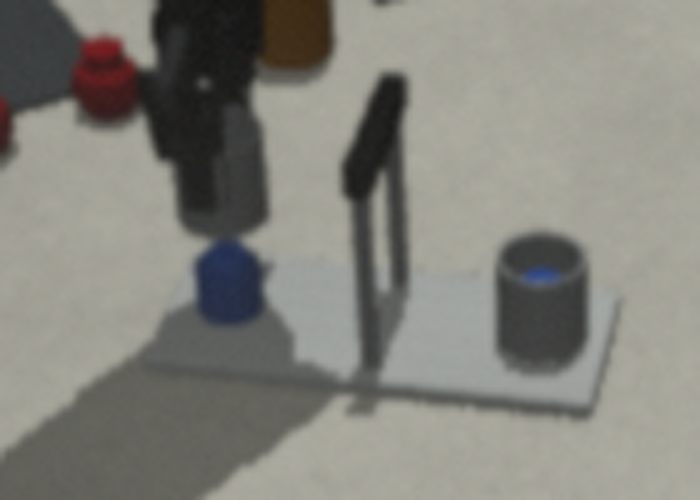

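>>> play_rows(rows=[{"x": 0.5, "y": -2.2, "z": 0, "ax": 0, "ay": 0, "az": 0, "hand": 1}, {"x": 0.5, "y": -2.2, "z": 5, "ax": 0, "ay": 0, "az": 0, "hand": 1}, {"x": 0.5, "y": -2.2, "z": 8, "ax": 0, "ay": 0, "az": 0, "hand": 1}, {"x": 0.5, "y": -2.2, "z": 8, "ax": 0, "ay": 0, "az": 0, "hand": 1}, {"x": 0.5, "y": -2.2, "z": 8, "ax": 0, "ay": 0, "az": 0, "hand": 1}])

```text
clock: 7.48
tool_pos: [0.4753, 0.1825, 0.0933]
eef_rot: [-1.039, -2.965, 0.0]
contact_force: [-0.3, 0.5, -0.6]
opening: 0.0449
```

```bash
python3 look.py w6; python3 - <<'E'
from rig import env, get_calibration
from h import *
o=env.get_obs();print(plan(o,[.4767,.183,.050],51.4))
c=get_calibration("wrist");f=np.load("pics/w6.npz");d=f["d"];im=f["im"].astype(int)
P=cloud(c,c["T_tool_cam"],d)
m=(d>0)&(np.hypot(P[...,0],P[...,1])<.03)&(f["im"].mean(2)>60)&(P[...,2]<-.008)&(P[...,2]>-.025)
s=P[m];s=s[abs(s[:,1])<.0235];print("rim",len(s),np.median(s[:,2]),(s.min(0)+s.max(0))/2,np.ptp(s,axis=0))
b=(im[...,2]>im[...,0]+40)&(d>0);s=P[b];print("plug",len(s),s.min(0),s.max(0))
rows=np.where(b)
for r in range(rows[0].min(),rows[0].max()+1,3):
    cc=np.where(b[r])[0]; 
    if len(cc): print(r,cc.min(),cc.max(),P[r,cc.min()].round(4),P[r,cc.max()].round(4))
E
```

```text
7.475 [0.4753 0.1825 0.0933] [-0.3  0.5 -0.6] 0.0448768544723927
(array([-0.8,  1.2, 43.3]), [array([ 0.01,  0.  , -0.03]), array([ 0.0000e+00, -1.0000e-02,  1.7997e+02])])
rim 2730 -0.012128990472269806 [-1.69552299e-03  5.23234614e-06 -1.37612625e-02] [0.04646525 0.0468739  0.01143024]
plug 499 [-0.01699007 -0.01305636  0.04803266] [0.01451942 0.01532302 0.0818981 ]
234 314 326 [ 0.0143 -0.0021  0.0791] [0.0138 0.0049 0.0808]
237 308 332 [ 0.0123 -0.0056  0.0797] [0.0125 0.0083 0.0788]
240 302 337 [ 0.0106 -0.0091  0.0792] [0.0106 0.0113 0.079 ]
243 300 340 [ 0.009  -0.0103  0.0786] [0.0097 0.0129 0.0763]
246 298 342 [ 0.0079 -0.0113  0.0762] [0.0082 0.014  0.0752]
249 296 344 [ 0.0066 -0.0124  0.0748] [0.0069 0.0151 0.0739]
252 344 345 [0.0073 0.0146 0.0673] [0.0066 0.0153 0.0696]
300 317 324 [-0.0126 -0.0003  0.0488] [-0.013   0.0033  0.0495]
```

View pics/w6.png

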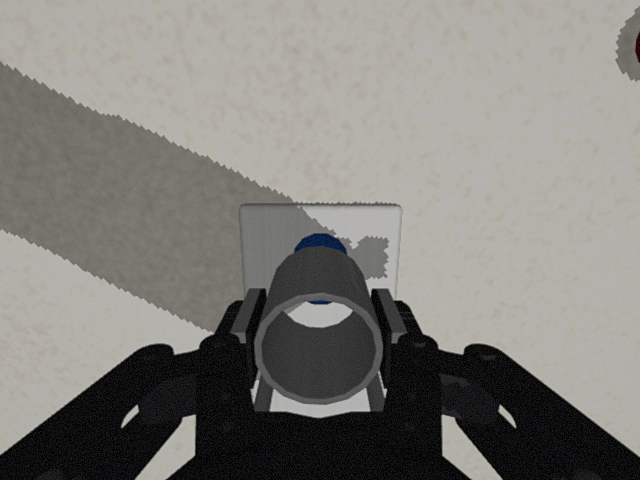

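>>> play_rows(rows=[{"x": -0.8, "y": 1.2, "z": 2, "ax": 0, "ay": 0, "az": 0, "hand": 1}, {"x": -0.8, "y": 1.2, "z": 8, "ax": 0, "ay": 0, "az": 0, "hand": 1}, {"x": -0.8, "y": 1.2, "z": 14, "ax": 0, "ay": 0, "az": 0, "hand": 1}, {"x": -0.8, "y": 1.2, "z": 20, "ax": 0, "ay": 0, "az": 0, "hand": 1}, {"x": -0.8, "y": 1.2, "z": 20, "ax": 0, "ay": 0, "az": 0, "hand": 1}])

```text
clock: 8.15
tool_pos: [0.4763, 0.1828, 0.0727]
eef_rot: [-1.039, -2.964, 0.001]
contact_force: [-0.9, 0.5, -2.0]
opening: 0.0449
```

```bash
python3 look.py w7; python3 - <<'E'
from rig import env, get_calibration
from h import *
o=env.get_obs();print(plan(o,[.4767,.183,.048],51.4))
c=get_calibration("wrist");f=np.load("pics/w7.npz");d=f["d"];im=f["im"].astype(int)
P=cloud(c,c["T_tool_cam"],d)
m=(d>0)&(np.hypot(P[...,0],P[...,1])<.03)&(f["im"].mean(2)>60)&(P[...,2]<-.008)&(P[...,2]>-.025)
s=P[m];s=s[abs(s[:,1])<.0235];print("rim",len(s),np.median(s[:,2]),(s.min(0)+s.max(0))/2,np.ptp(s,axis=0))
b=(im[...,2]>im[...,0]+40)&(d>0)
rows=np.where(b)
for r in range(rows[0].min(),rows[0].max()+1,3):
    cc=np.where(b[r])[0]; 
    if len(cc): print(r,cc.min(),cc.max(),P[r,cc.min()].round(4),P[r,cc.max()].round(4))
E
```

```text
8.15 [0.4763 0.1828 0.0727] [-0.9  0.5 -2. ] 0.04485757316869759
(array([-0.1,  0.3, 25. ]), [array([-0.03, -0.01, -0.03]), array([-1.0000e-02,  5.0000e-02,  1.7997e+02])])
rim 2773 -0.01213600694493551 [-1.40043894e-03 -3.77250210e-05 -1.33382799e-02] [0.04618434 0.04692254 0.0106749 ]
244 311 326 [ 0.0145 -0.0035  0.0597] [0.0148 0.0044 0.0587]
247 330 333 [0.0136 0.0065 0.0575] [0.0127 0.0082 0.0601]
301 309 328 [-0.0033 -0.0039  0.0294] [-0.0029  0.0048  0.0286]
304 297 341 [-0.0038 -0.0094  0.0275] [-0.0045  0.0108  0.0288]
307 291 346 [-0.0085 -0.0127  0.0335] [-0.0081  0.0135  0.0327]
310 293 344 [-0.0106 -0.0118  0.0344] [-0.0107  0.0127  0.0344]
313 296 341 [-0.0121 -0.0104  0.0342] [-0.0118  0.0112  0.0336]
316 299 338 [-0.0136 -0.009   0.034 ] [-0.0136  0.0098  0.0338]
319 305 331 [-0.0155 -0.0061  0.0345] [-0.0145  0.0064  0.0326]
```

View pics/w7.png

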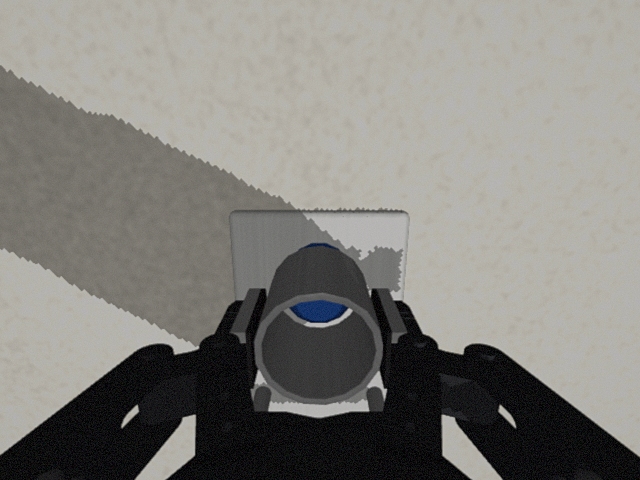

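>>> play_rows(rows=[{"x": 0, "y": 0.3, "z": 6, "ax": 0, "ay": 0, "az": 0, "hand": 1}, {"x": 0, "y": 0.3, "z": 12, "ax": 0, "ay": 0, "az": 0, "hand": 1}, {"x": 0, "y": 0.3, "z": 18, "ax": 0, "ay": 0, "az": 0, "hand": 1}, {"x": 0, "y": 0.3, "z": 22, "ax": 0, "ay": 0, "az": 0, "hand": 1}, {"x": 0, "y": 0.3, "z": 23, "ax": 0, "ay": 0, "az": 0, "hand": 1}])

```text
clock: 8.82
tool_pos: [0.4767, 0.1831, 0.0499]
eef_rot: [-1.039, -2.964, 0.001]
contact_force: [1.0, 0.5, -1.6]
opening: 0.0448
```

```bash
python3 look.py w8; python3 - <<'E'
from rig import env
from h import *
print(plan(env.get_obs(),[.4767,.183,.048],51.4))
E
```

```text
8.825 [0.4767 0.1831 0.0499] [ 1.   0.5 -1.6] 0.04480160419973199
(array([-0.1, -0.1,  2. ]), [array([-0.02, -0.01, -0.03]), array([-1.0000e-02,  2.0000e-02,  1.7997e+02])])
```

View pics/w8.png

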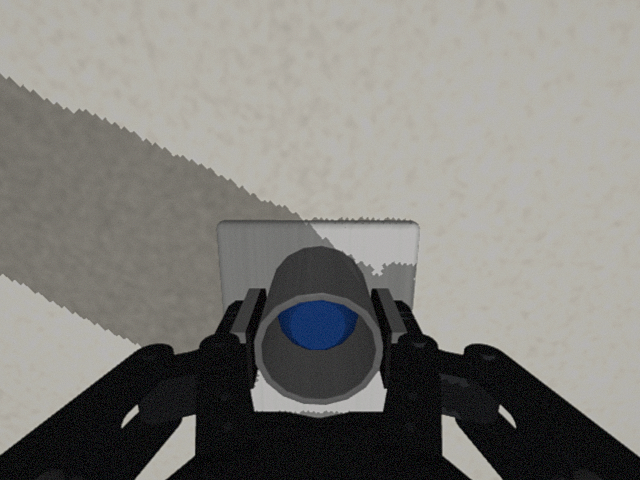

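>>> play_rows(rows=[{"x": 0, "y": 0, "z": 1.5, "ax": 0, "ay": 0, "az": 0, "hand": 1}, {"x": 0, "y": 0, "z": 2.5, "ax": 0, "ay": 0, "az": 0, "hand": 1}, {"x": 0, "y": 0, "z": 2.5, "ax": 0, "ay": 0, "az": 0, "hand": 1}])

```text
clock: 9.25
tool_pos: [0.4769, 0.1833, 0.048]
eef_rot: [1.039, 2.965, 0.0]
contact_force: [-1.3, -0.4, 1.2]
opening: 0.0443
```

>>> play_rows(rows=[{"x": 0, "y": 0, "z": 0, "ax": 0, "ay": 0, "az": 0, "hand": 0}, {"x": 0, "y": 0, "z": 0, "ax": 0, "ay": 0, "az": 0, "hand": -0.6}, {"x": 0, "y": 0, "z": 0, "ax": 0, "ay": 0, "az": 0, "hand": -1}, {"x": 0, "y": 0, "z": 0, "ax": 0, "ay": 0, "az": 0, "hand": -1}, {"x": 0, "y": 0, "z": 0, "ax": 0, "ay": 0, "az": 0, "hand": -1}])

```text
clock: 9.88
tool_pos: [0.4768, 0.1832, 0.0478]
eef_rot: [1.039, 2.965, 0.0]
contact_force: [0.5, 0.3, 0.2]
opening: 0.0851
```

```bash
python3 look.py w9; python3 - <<'E'
from rig import env, get_calibration
from h import *
c=get_calibration("wrist");f=np.load("pics/w9.npz");d=f["d"]
P=cloud(c,f["T"],d)
m=(d>0)&(np.hypot(P[...,0]-.478,P[...,1]-.182)<.026)&(P[...,2]>.05)&(P[...,2]<.085)&(f["im"].mean(2)>60)
s=P[m];print(len(s),np.median(s,0),np.percentile(s[:,2],[10,90]),(s.min(0)+s.max(0))/2)
E
```

```text
9.875 [0.4768 0.1832 0.0478] [0.5 0.3 0.2] 0.0851371577953175
2636 [0.47666026 0.1849127  0.06014264] [0.05941544 0.06085979] [0.47815421 0.18252065 0.05607775]
```

View pics/w9.png

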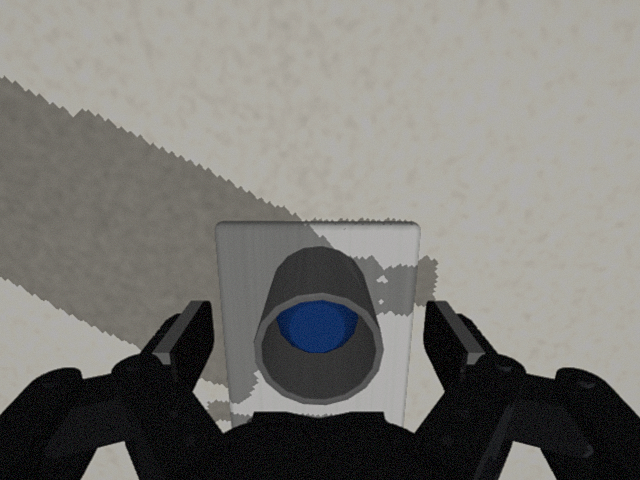

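>>> play_rows(rows=[{"x": 0, "y": 0, "z": -20, "ax": 0, "ay": 0, "az": 0, "hand": -1}, {"x": 0, "y": 0, "z": -60, "ax": 0, "ay": 0, "az": 0, "hand": -1}, {"x": 0, "y": 0, "z": -110, "ax": 0, "ay": 0, "az": 0, "hand": -1}, {"x": 0, "y": 0, "z": -160, "ax": 0, "ay": 0, "az": 0, "hand": -1}, {"x": 0, "y": 0, "z": -185, "ax": 0, "ay": 0, "az": 0, "hand": -1}])

```text
clock: 10.55
tool_pos: [0.4776, 0.1834, 0.2357]
eef_rot: [1.039, 2.963, 0.005]
contact_force: [0.3, 0.5, -0.4]
opening: 0.0853
```

```bash
python3 look.py w10; python3 - <<'E'
from rig import env, get_calibration,snapshot
from h import *
o=env.get_obs();print(o["q"].round(3));print(plan(o,[.54,.133,.233],141.4))
im,d=snapshot("top");cv2.imwrite("pics/t10.png",im[:,:,::-1])
c=get_calibration("top");P=cloud(c,cam(c),d)
s=P[225:290,220:300].reshape(-1,3);s=s[(s[:,2]>.118)&(s[:,2]<.145)&(np.hypot(s[:,0]-.54,s[:,1]-.133)<.05)];print(len(s),s.mean(0),(s.min(0)+s.max(0))/2,np.ptp(s,axis=0)) 
print(cv2.minAreaRect((s[:,:2]*1000).astype(np.float32)))
E
```

```text
10.55 [0.4776 0.1834 0.2357] [ 0.3  0.5 -0.4] 0.08532916669623289
[-0.861  0.081  0.431  1.802 -0.037  1.26   0.476]
(array([-79.9,  -1.2,   5.1]), [array([  0.2 ,   0.35, -90.04]), array([ 0.35, -0.2 , 89.96])])
306 [0.54008738 0.13316131 0.13194078] [0.54014108 0.13391008 0.13017616] [0.06093508 0.07130842 0.02299433]
((540.3598022460938, 133.63143920898438), (84.09310913085938, 13.985481262207031), 51.18935012817383)
```

View pics/w10.png

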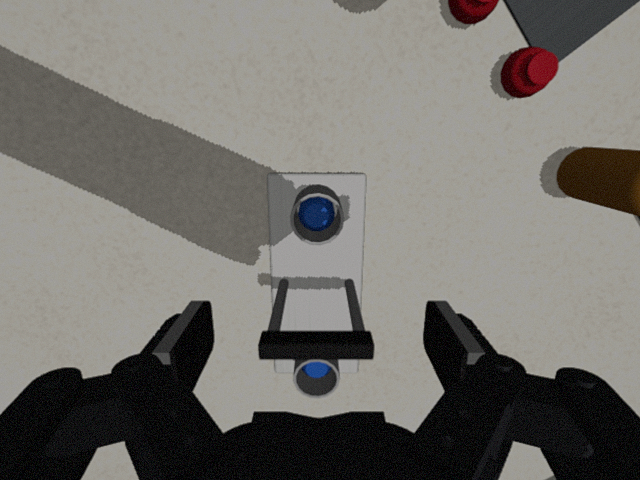

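View pics/t10.png

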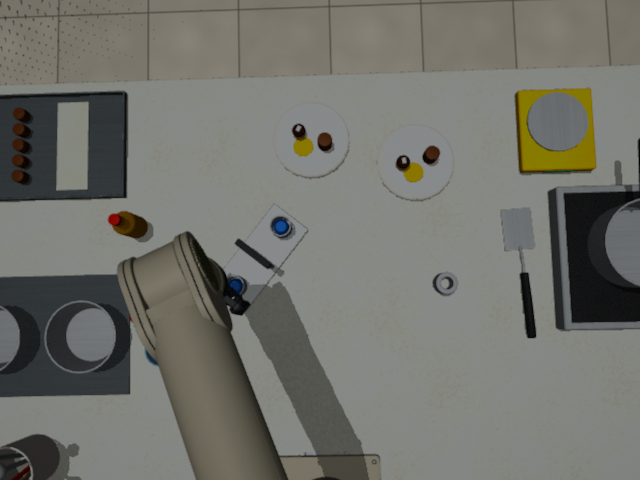

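>>> play_rows(rows=[{"x": -16, "y": 0, "z": 0, "ax": 0, "ay": 0, "az": -10, "hand": -1}, {"x": -32, "y": 0, "z": 0, "ax": 0, "ay": 0, "az": -20, "hand": -1}, {"x": -48, "y": -1, "z": 0, "ax": 0, "ay": 0, "az": -30, "hand": -1}, {"x": -64, "y": -1, "z": 0, "ax": 0, "ay": 0, "az": -40, "hand": -1}, {"x": -80, "y": -1, "z": 0, "ax": 0, "ay": 0, "az": -50, "hand": -1}])

```text
clock: 11.28
tool_pos: [0.5386, 0.132, 0.2316]
eef_rot: [0.32, -3.124, 0.001]
contact_force: [1.0, 0.1, 0.1]
opening: 0.0854
```

>>> play_rows(rows=[{"x": 0, "y": 0, "z": 0, "ax": 0, "ay": 0, "az": -10, "hand": -1}, {"x": 0, "y": 0, "z": 0, "ax": 0, "ay": 0, "az": -20, "hand": -1}, {"x": 0, "y": 0, "z": 0, "ax": 0, "ay": 0, "az": -30, "hand": -1}, {"x": 0, "y": 0, "z": 0, "ax": 0, "ay": 0, "az": -39.8, "hand": -1}, {"x": 0, "y": 0, "z": 0, "ax": 0, "ay": 0, "az": -39.8, "hand": -1}])

```text
clock: 11.9
tool_pos: [0.5383, 0.1323, 0.2318]
eef_rot: [1.355, -2.833, -0.0]
contact_force: [-0.1, 0.2, -0.4]
opening: 0.0854
```

>>> play_rows(rows=[{"x": 0, "y": 0, "z": 0, "ax": 0, "ay": 0, "az": 0, "hand": -1}, {"x": 0, "y": 0, "z": 0, "ax": 0, "ay": 0, "az": 0, "hand": -1}])

```text
clock: 12.15
tool_pos: [0.5386, 0.1325, 0.2326]
eef_rot: [1.354, -2.835, -0.0]
contact_force: [0.5, -0.1, 0.2]
opening: 0.0853
```

```bash
python3 look.py w11; python3 - <<'E'
from rig import env, get_calibration,snapshot
from h import *
o=env.get_obs();print(o["q"].round(3));print(plan(o,[.5403,.1336,.125],141.2))
c=get_calibration("wrist");f=np.load("pics/w11.npz");P=cloud(c,f["T"],f["d"])
s=P.reshape(-1,3);s=s[(f["d"].ravel()>0)&(s[:,2]>.126)&(s[:,2]<.138)&(np.hypot(s[:,0]-.54,s[:,1]-.133)<.05)];print(len(s),np.median(s[:,2]))
print(cv2.minAreaRect((s[:,:2]*1000).astype(np.float32)))
E
```

```text
12.15 [0.5386 0.1325 0.2326] [ 0.5 -0.1  0.2] 0.08532481380611055
[-0.648  0.19   0.37   1.698 -0.071  1.267  2.199]
(array([ -1.9,  -0.6, 107.7]), [array([ 0.01, -0.01, -0.12]), array([-1.0000e-02, -1.0000e-02,  1.7988e+02])])
2651 0.13205140287490513
((540.2821655273438, 131.370849609375), (83.75529479980469, 13.920283317565918), 51.449520111083984)
```

View pics/w11.png

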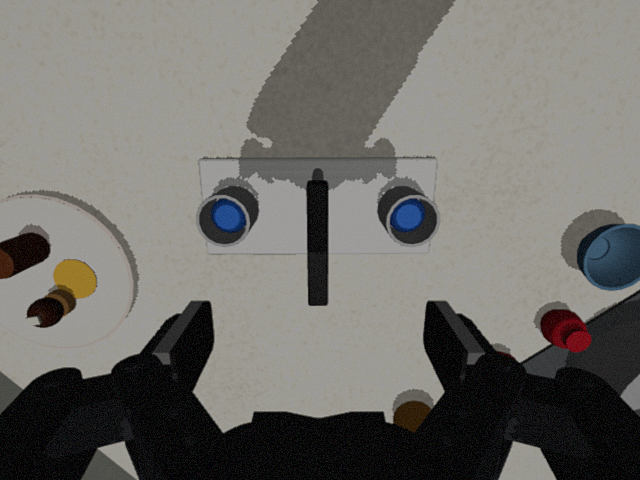

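>>> play_rows(rows=[{"x": -0.5, "y": -1.3, "z": 40, "ax": 0, "ay": 0, "az": 0, "hand": -1}, {"x": -0.5, "y": -1.3, "z": 75, "ax": 0, "ay": 0, "az": 0, "hand": -1}, {"x": -0.5, "y": -1.3, "z": 98, "ax": 0, "ay": 0, "az": 0, "hand": -1}, {"x": -0.5, "y": -1.3, "z": 107, "ax": 0, "ay": 0, "az": 0, "hand": -1}, {"x": -0.5, "y": -1.3, "z": 107, "ax": 0, "ay": 0, "az": 0, "hand": -1}])

```text
clock: 12.82
tool_pos: [0.54, 0.132, 0.1259]
eef_rot: [1.356, -2.834, 0.0]
contact_force: [0.1, 0.3, 0.7]
opening: 0.0851
```

>>> play_rows(rows=[{"x": 0, "y": 0, "z": 0, "ax": 0, "ay": 0, "az": 0, "hand": -1}, {"x": 0, "y": 0, "z": 0, "ax": 0, "ay": 0, "az": 0, "hand": -1}, {"x": 0, "y": 0, "z": 0, "ax": 0, "ay": 0, "az": 0, "hand": -1}])

```text
clock: 13.2
tool_pos: [0.5403, 0.1322, 0.1263]
eef_rot: [-1.356, 2.833, 0.0]
contact_force: [-0.6, 0.1, 0.5]
opening: 0.0852
```

```bash
python3 look.py w12; python3 - <<'E'
from rig import env, get_calibration,snapshot
from h import *
o=env.get_obs();print(plan(o,[.5403,.1325,.125],141.2))
c=get_calibration("wrist");f=np.load("pics/w12.npz");P=cloud(c,c["T_tool_cam"],f["d"])
s=P.reshape(-1,3);s=s[(f["d"].ravel()>0)&(s[:,2]>-.014)&(s[:,2]<0.004)&(abs(s[:,0])<.06)&(abs(s[:,1])<.015)];print(len(s),np.median(s[:,2]),(s.max(0)+s.min(0))/2)
print(cv2.minAreaRect((s[:,:2]*1000).astype(np.float32)))
E
```

```text
13.2 [0.5403 0.1322 0.1263] [-0.6  0.1  0.5] 0.08524708373399467
(array([-0.4,  0.1,  1.2]), [array([-0.01,  0.04, -0.03]), array([6.0000e-02, 2.0000e-02, 1.7997e+02])])
7385 -0.005748922331079417 [ 0.00344569 -0.00048082 -0.00197768]
((3.445690155029297, -0.48083066940307617), (78.0809555053711, 14.074146270751953), 0.0015374587383121252)
```

View pics/w12.png

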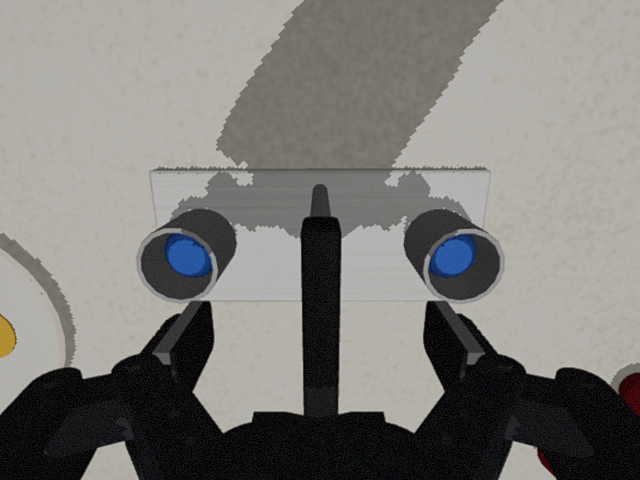

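>>> play_rows(rows=[{"x": 0, "y": -0.4, "z": 1, "ax": 0, "ay": 0, "az": 0, "hand": 0}, {"x": 0, "y": -0.4, "z": 1, "ax": 0, "ay": 0, "az": 0, "hand": 0.4}, {"x": 0, "y": -0.4, "z": 1, "ax": 0, "ay": 0, "az": 0, "hand": 0.6}, {"x": 0, "y": -0.4, "z": 1, "ax": 0, "ay": 0, "az": 0, "hand": 0.8}, {"x": 0, "y": -0.4, "z": 1, "ax": 0, "ay": 0, "az": 0, "hand": 1}])

```text
clock: 13.88
tool_pos: [0.5402, 0.1321, 0.125]
eef_rot: [-1.357, 2.833, 0.001]
contact_force: [-1.7, 0.8, 3.3]
opening: 0.0132
```

>>> play_rows(rows=[{"x": 0, "y": 0, "z": 0, "ax": 0, "ay": 0, "az": 0, "hand": 1}, {"x": 0, "y": 0, "z": 0, "ax": 0, "ay": 0, "az": 0, "hand": 1}, {"x": 0, "y": 0, "z": 0, "ax": 0, "ay": 0, "az": 0, "hand": 1}, {"x": 0, "y": 0, "z": 0, "ax": 0, "ay": 0, "az": 0, "hand": 1}])

```text
clock: 14.38
tool_pos: [0.5402, 0.132, 0.125]
eef_rot: [-1.357, 2.833, 0.001]
contact_force: [-3.4, 1.9, 5.6]
opening: 0.013
```

```bash
python3 look.py w13
```

```text
14.375 [0.5402 0.132  0.125 ] [-3.4  1.9  5.6] 0.013040641653359948
```

View pics/w13.png

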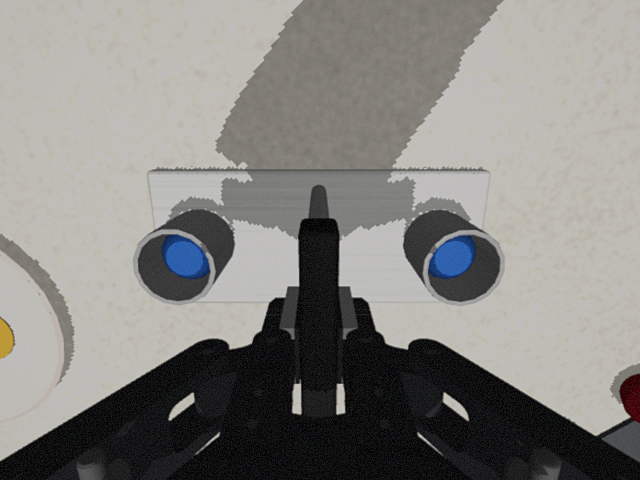

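Both pads are flat on the handle and both rings are seated. I'll lift gently.

>>> play_rows(rows=[{"x": 0, "y": 0, "z": -2, "ax": 0, "ay": 0, "az": 0, "hand": 1}, {"x": 0, "y": 0, "z": -6, "ax": 0, "ay": 0, "az": 0, "hand": 1}, {"x": 0, "y": 0, "z": -12, "ax": 0, "ay": 0, "az": 0, "hand": 1}, {"x": 0, "y": 0, "z": -18, "ax": 0, "ay": 0, "az": 0, "hand": 1}, {"x": 0, "y": 0, "z": -24, "ax": 0, "ay": 0, "az": 0, "hand": 1}])

```text
clock: 15.05
tool_pos: [0.5404, 0.1318, 0.1493]
eef_rot: [-1.357, 2.833, 0.0]
contact_force: [-0.2, -0.4, -7.7]
opening: 0.0132
```

```bash
cat > lev.py <<'E'
import sys
from rig import get_calibration, env, snapshot
from h import *
n=sys.argv[1];o=env.get_obs();print(o["dq"].round(3))
c=get_calibration("wrist");f=np.load(f"pics/{n}.npz");d=f["d"];im=f["im"].astype(int);P=cloud(c,f["T"],d)
s=P[(d>0)&(im.min(2)>110)];h=s[:,2];zt=o["tool_pos"][2]
s=s[(np.hypot(s[:,0]-.54,s[:,1]-.132)<.13)&(abs(h-(zt-.115))<.02)]
A=np.c_[s[:,:2],np.ones(len(s))];
for _ in range(3):
    k=np.linalg.lstsq(A,s[:,2],rcond=None)[0];r=abs(A@k-s[:,2])<.004;A=A[r];s=s[r]
print("deck",len(s),"top z at centre",k@[o["tool_pos"][0],o["tool_pos"][1],1],"tilt deg",np.degrees(k[:2]))
E
python3 look.py w14; python3 lev.py w14; python3 lev.py w13
```

```text
15.05 [0.5404 0.1318 0.1493] [-0.2 -0.4 -7.7] 0.013160664471422548
[ 0.002  0.003 -0.     0.003 -0.003 -0.023  0.002]
deck 26991 top z at centre 0.03448144151254043 tilt deg [0.03430017 0.02655621]
[ 0.002  0.003 -0.     0.003 -0.003 -0.023  0.002]
deck 27 top z at centre 0.03823596094538961 tilt deg [ -7.85345489 -12.03109121]
```

View pics/w14.png

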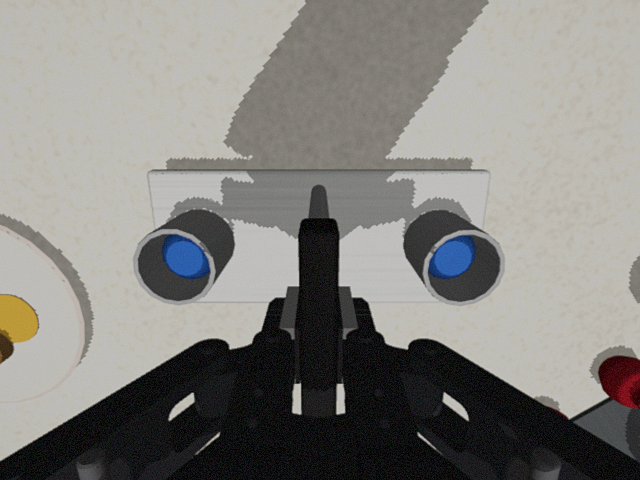

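>>> play_rows(rows=[{"x": 0, "y": 0, "z": -8, "ax": 0, "ay": 0, "az": 0, "hand": 1}, {"x": 0, "y": 0, "z": -18, "ax": 0, "ay": 0, "az": 0, "hand": 1}, {"x": 0, "y": 0, "z": -28, "ax": 0, "ay": 0, "az": 0, "hand": 1}, {"x": 0, "y": 0, "z": -38, "ax": 0, "ay": 0, "az": 0, "hand": 1}, {"x": 0, "y": 0, "z": -48, "ax": 0, "ay": 0, "az": 0, "hand": 1}])

```text
clock: 15.72
tool_pos: [0.5403, 0.1318, 0.1976]
eef_rot: [-1.357, 2.833, 0.0]
contact_force: [0.5, -0.9, -7.1]
opening: 0.0132
```

>>> play_rows(rows=[{"x": 0, "y": 0, "z": -10, "ax": 0, "ay": 0, "az": 0, "hand": 1}, {"x": 0, "y": 0, "z": -20, "ax": 0, "ay": 0, "az": 0, "hand": 1}, {"x": 0, "y": 0, "z": -30, "ax": 0, "ay": 0, "az": 0, "hand": 1}, {"x": 0, "y": 0, "z": -40, "ax": 0, "ay": 0, "az": 0, "hand": 1}, {"x": 0, "y": 0, "z": -48, "ax": 0, "ay": 0, "az": 0, "hand": 1}])

```text
clock: 16.35
tool_pos: [0.5404, 0.1318, 0.2455]
eef_rot: [-1.357, 2.833, 0.0]
contact_force: [0.0, 0.6, -7.2]
opening: 0.0129
```

>>> play_rows(rows=[{"x": 0, "y": 0, "z": 0, "ax": 0, "ay": 0, "az": 0, "hand": 1}, {"x": 0, "y": 0, "z": 0, "ax": 0, "ay": 0, "az": 0, "hand": 1}, {"x": 0, "y": 0, "z": 0, "ax": 0, "ay": 0, "az": 0, "hand": 1}, {"x": 0, "y": 0, "z": 0, "ax": 0, "ay": 0, "az": 0, "hand": 1}, {"x": 0, "y": 0, "z": 0, "ax": 0, "ay": 0, "az": 0, "hand": 1}])

```text
clock: 16.98
tool_pos: [0.5403, 0.1318, 0.2447]
eef_rot: [1.357, -2.833, -0.0]
contact_force: [0.5, 0.4, -7.0]
opening: 0.013
```

```bash
python3 look.py w15; python3 lev.py w15; python3 - <<'E'
from rig import snapshot
import cv2
im,d=snapshot("side");cv2.imwrite("pics/s15.png",im[:,:,::-1])
E
```

```text
16.975 [0.5403 0.1318 0.2447] [ 0.5  0.4 -7. ] 0.012963275650053457
[-0.     0.001 -0.    -0.001  0.001  0.001  0.   ]
deck 27036 top z at centre 0.1298591987019491 tilt deg [0.00233625 0.01855519]
```

View pics/w15.png

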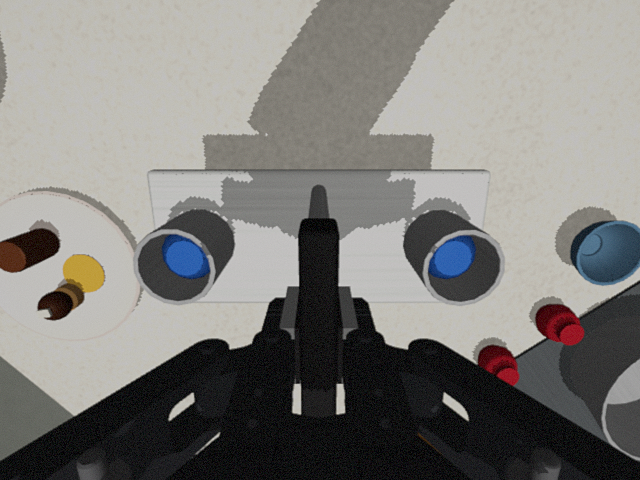

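View pics/s15.png

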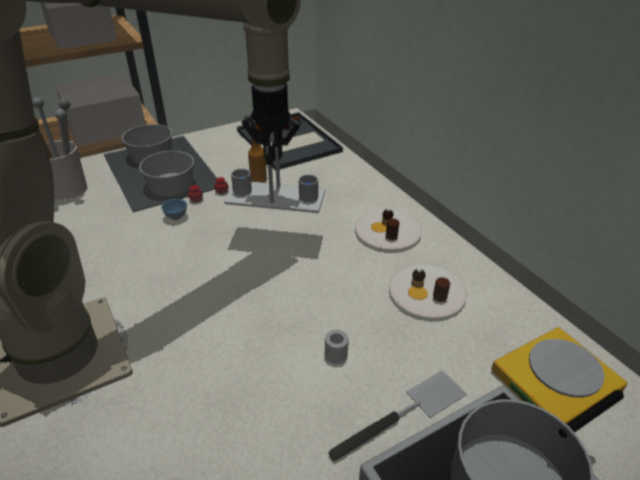

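The underside is at 0.120 m and the carrier is level and still. Both rings are seated, at (185,255) and (452,255) in the wrist view, and nothing else has moved.

```bash
python3 -c "
from rig import env
print(env.sign_off())"
```

```text
the job is handed in; nothing more can be done
None
```

The thin-walled ring is on the empty plug, and I handed the job in at about 17 s with the carrier held by its black handle about 12 cm above the counter.

**Last checks:**
- **Ring seating:** after I let go, the thin ring's rim measured 60 mm above the counter, which is fully seated. In the last wrist and side pictures, both rings were still on their plugs.
- **Lift:** the deck's top was at 129.9 mm, so its underside was about 120 mm clear of the counter. The fitted tilt was under 0.05°, both just after lift-off and at the end.
- **Hold:** the arm was still and the gripper was closed on the handle at 13 mm. The lifted load read about 7 N.
- **Other items:** the thick-walled ring, plates, pots, bowl, bottle and spatula looked unmoved in the last side picture. I compared them by eye only.

**Disagreements:**
- **Handle position:** the top and wrist cameras differed by about 2 mm on the handle's position. I aimed midway, and a close-up check before closing showed it within 0.5 mm.
- **Ring grasp:** the TCP was a few mm off target when I gripped the ring, so the ring sat about 1.6 mm off centre in the jaws. I corrected for that when placing it.
- **Failed measurement:** one tilt reading, run on a picture taken before the lift, was meaningless because it used the wrong height, so I ignored it.

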